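Slide the tally ring round the bent rail

TASK

Each kiln batch has a tally rail on this bench. The batch of the bent rail is finished: slide the ring that hangs on that dog-legged rail round both bends, right up against the round stop disc at its far end, let go and leave it hanging there at rest. Leave the ring on the straight rail where it hangs.

Things in the scene. Friction and masses are not known exactly. Their poses are not given: they have to be found in the camera images.
- bent_rail: Fixed stand, left or right of the straight one: level steel rod, 8 mm thick, axis 110 mm above the table, on two end posts. Origin on the table below mid-rod, z up. In its x, y (mm) the rod runs from the square wooden start post (-45, 110; 134 tall) to bends at (-45, 30) and (45, -30), each 56 deg, rounded to 25 mm radius, then to the thin steel stop post at (45, -110).
- tally_ring: Brass ring to slide: loose, about 80 g, outer diameter 46 mm, hole 30 mm, 14 mm wide. Origin at its centre, y along the hole's axis. It hangs from the bent rod on the leg by the wooden post, centre 99 mm above the table (11 mm below the rod's axis). Grip it from above across its diameter, a finger either side of the rod. Lifted 8 to 11 mm it runs free of the rod; it cannot come off.
- stop_face (a point): Centre of the near face of the bent rail's stop disc (steel, 36 mm diameter, 6 mm thick), on the rod's axis, 110 mm above the table, at (45, -98) mm in the stand's frame; axes as the stand's, the last leg comes to it from +y. A ring touching the disc has its centre 7 mm to +y of this point and, hanging, 11 mm below it.
- other_ring: An identical brass ring hanging on the straight rail (a stand of the same height, length and posts, without bends). Origin at its centre. Not to be moved.
Mind the look-alikes: they are no part of the job. Leave any purple, turquoise or white look-alike of the tally_ring alone.

How it is judged:
By the outcome, as a careful person would: the job done as asked, in the order asked, and still so for the second after the job is handed in, with the robot touching nothing.
It also fails if it takes over 42 s, if anything falls off the work surface, if the arm or the gripper's body presses on something with over 40 N, if the wrist force passes 120 N, or if a joint passes its speed limit or range.

ROBOT

A 6-joint arm with a two-finger parallel gripper is mounted at the origin on a cart in front of the work surface, level with it; the furniture and walls round the work are solid. World frame = base frame: x ahead of the robot, y to its left, z up, the work surface at z = 0. Lengths are in mm, angles in rad, forces in N, time in s.
With the tool pointing down it reaches from about 350 to 875 mm from the base axis. Payload 4.2 kg.
Tool frame: the origin (TCP) lies between the finger pads; the fingertips stand 8 mm ahead of it and the grasp point (between the pads) lies 11 mm behind it; z points along the fingers, y is the line along which they close (so a half turn about z gives the same grasp; the last joint's range is limited). The gripper opens to 85 mm and grips with 20 to 120 N. Pads are 22 mm wide; open, the fingers measure 114 mm over their backs; the gripper's body (76 mm by 85 mm) begins 54 mm behind the grasp point. The pads swing forward as they close: fully open they stand 13 mm farther back than shut.
Start: joints at [1.415, 0.385, 0.008, 0, -1.194, -0.259], TCP at [251.846, 571.99, 239.312] pointing down, gripper open.
Joint ranges: [-3.14, 3.14], [-1.21, 2.06], [-1.07, 1.41], [-3.16, 2.05], [-2.99, -0.16], [-3.1, 3.1]. Speed limits (rad/s): [2.79, 2.79, 3.14, 3.14, 3.14, 3.14].

INTERFACE

Orientations are given as a unit quaternion [x, y, z, w].
In Python, from bench import read_state, get_image, camera_params, job_done gives the robot as it stands.
- The arm moves only by the tool drive_tool, never from a script. Its argument "moves" is a list that holds one entry, the list of rows, each a list of 7 numbers: the shift along the tool's x, y, z in m, then the turn, a rotation vector about the tool's x, y, z in rad, then the closure in counts, from 0 (fully open) to 255 (shut). A call has 1 to 8 rows; each row shifts and turns the commanded pose from where the row before left it, along the tool's axes as they then stand; what a row does not reach is not made up. A row lasts 1/12 s, in which the tool goes at most 41.7 mm and 7.16 degrees, less where a joint would pass 70% of its speed; a pose out of reach is approached as far as the arm can. A call is refused whole if a number of a shift passes 0.0417 or a number of a turn 0.125, either way. A call with a gripper value outside its range is refused whole. The fingers move at their own pace and stop on an object; the grip force is fixed at half the most. Time passes only in rows, so rows that do not move let the fingers close. It gives the time, the measured TCP pose, the force and the opening at its end, in the units of the state.
- read_state(): the state, without advancing time (a new reading comes with each control period).
- get_image(name): name is "scene" or "top" or "wrist"; returns the picture (384x512x3 uint8, blue, green, red); there is no depth.
- camera_params(name): a dict with "mtx" (3x3 intrinsics, pixels), "extrinsics" (4x4, takes a point from camera to world coordinates). Camera axes: x right, y up, looking along -z (the intrinsics and any distortion apply to the point x, -y, -z); pixel columns grow to the right and rows downward; lengths in mm; the calibration is good to about 2 mm. The wrist camera is an equidistant fisheye: a pixel r from the principal point sees the ray r / f radians off the axis. A picture is of the moment at which its call begins: read the wrist's pose just before it. camera_params takes no time and is no camera call; for the wrist camera it gives the pose at the moment of the call.
- job_done(): hands the job in, once; it reports no verdict.
The state is a dict: "clock": time; "joints": joint angles; "joint_vel": joint speeds; "joint_efforts": joint torques, N m; "position": TCP position; "ee_rot": TCP orientation; "contact_force": force on the tool from outside, world axes, zero at the start; "wrist_torque": the same for the moment, N m; "gripper_width": finger opening in mm.
Only numpy, scipy, OpenCV 4.12 (cv2) and the standard library are available. Lean on these libraries where they do the work, as an engineer would, in place of code of your own. Each camera call takes 0.05 s, during which the arm holds its last target. There are 200 camera calls.

## Working session

There is one attempt and no reset: what is moved stays moved. The work goes in short steps, Python scripts to look and compute and a tool call to move; the robot and the scene stay as the last step left them, time stands still between calls to the robot, and variables do not carry over. Pictures are saved under pics/ and viewed, on a budget of 10 in all, crops included, one or two more only if the job needs it, and the job is handed in when it is done.

Besides the shell and the picture viewer there is one more tool, called as a command line: name --argument value ..., lists and objects as JSON in quotes. drive_tool: Moves the arm, as the interface text tells. Its arguments: {"type":"object","properties":{"moves":{"type":"array"}},"required":["moves"]}

```bash
ls; mkdir -p pics
python3 - <<'E'
from bench import *
import cv2
print(read_state())
for n in ("scene","top"):
    cv2.imwrite(f"pics/{n}0.png",get_image(n)); p=camera_params(n); print(n,p)
E
```

```text
pics
{'clock': 0.0, 'joints': array([ 1.41457427e+00,  3.85580651e-01,  6.57496812e-03, -4.76443264e-04,
       -1.19400300e+00, -2.58568090e-01]), 'joint_vel': array([ 0.00070212,  0.00023374,  0.00054564,  0.00093657, -0.00100934,
        0.00103449]), 'joint_efforts': array([-3.31401461e-04, -3.92283869e+01,  1.88395947e+01,  4.18615535e+00,
       -4.69821956e-03, -3.43527660e-06]), 'position': array([251.64818375, 571.46024071, 238.19047241]), 'ee_rot': array([ 9.78551893e-01, -2.05997377e-01, -1.64541583e-04,  1.11605401e-03]), 'contact_force': array([-0.19851614, -0.45133816,  0.73304571]), 'wrist_torque': array([-0.03214602,  0.02220663, -0.00306276]), 'gripper_width': 85.78743233300821}
scene {'mtx': array([[496.38041322,   0.        , 250.02585158],
       [  0.        , 496.38041322, 198.70001831],
       [  0.        ,   0.        ,   1.        ]]), 'extrinsics': array([[ 8.36692535e-01,  2.94886952e-01, -4.61505459e-01,
        -1.93673025e+02],
       [-5.47596917e-01,  4.64479211e-01, -6.95986120e-01,
        -9.72059380e+02],
       [ 9.12246598e-03,  8.35045357e-01,  5.50105474e-01,
         9.12849504e+02],
       [ 0.00000000e+00,  0.00000000e+00,  0.00000000e+00,
         1.00000000e+00]])}
top {'mtx': array([[420.10118958,   0.        , 254.12356009],
       [  0.        , 420.10118958, 187.54225096],
       [  0.        ,   0.        ,   1.        ]]), 'extrinsics': array([[-2.67191186e-02,  9.81115426e-01, -1.91568813e-01,
         2.80266758e+02],
       [-9.99628632e-01, -2.72503130e-02, -1.38365210e-04,
         4.52723961e+01],
       [-5.35606236e-03,  1.91493974e-01,  9.81479175e-01,
         1.04648044e+03],
       [ 0.00000000e+00,  0.00000000e+00,  0.00000000e+00,
         1.00000000e+00]])}
```

View pics/scene0.png

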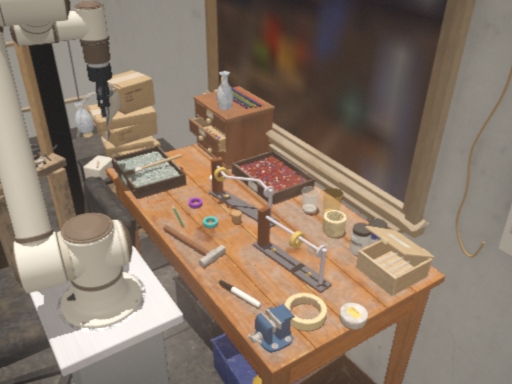

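View pics/top0.png

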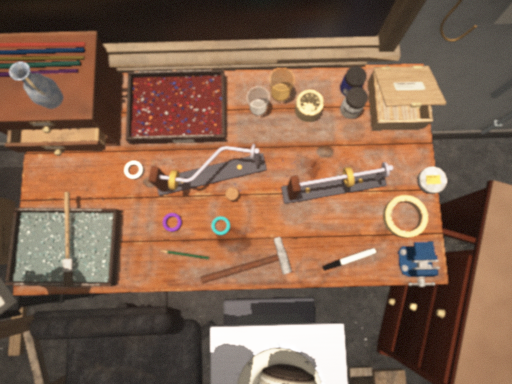

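Scene and top views show the bent rail with its wooden post at about (155,176) in top, its brass ring at about (172,180), and the stop disc at about (254,151). The straight rail is on the right. I'll zoom on the bent rail.

```bash
cat > h.py <<'E'
import numpy as np, cv2
from bench import *
def ray(n,uv):
    p=camera_params(n);M=p["mtx"];E=p["extrinsics"];uv=np.array(uv,float)
    x=(uv[0]-M[0,2])/M[0,0];y=(uv[1]-M[1,2])/M[1,1]
    if n=="wrist":
        r=np.hypot(x,y); s=np.sinc(r/np.pi)
        d=np.array([x*s,-y*s,-np.cos(r)])
    else: d=np.array([x,-y,-1])
    return E[:3,3],E[:3,:3]@d
def onz(n,uv,z):
    o,d=ray(n,uv); return o+d*(z-o[2])/d[2]
E
python3 - <<'E'
from h import *
t=cv2.imread("pics/top0.png");s=cv2.imread("pics/scene0.png")
a=cv2.resize(t[135:205,140:275],None,fx=5.9,fy=5.9,interpolation=2)[:, :796]
b=cv2.resize(s[155:235,195:285],None,fx=5,fy=5,interpolation=2)
cv2.imwrite("pics/a.png",a)
cv2.imwrite("pics/b.png",b)
for uv in [(172,180),(254,151),(185,184),(215,155),(155,175)]: print(uv,onz("top",uv,110 if uv[0]!=155 else 134).round())
E
```

```text
(172, 180) [486. 232. 110.]
(254, 151) [549.  43. 110.]
(185, 184) [476. 203. 110.]
(215, 155) [542. 134. 110.]
(155, 175) [493. 265. 134.]
```

View pics/a.png

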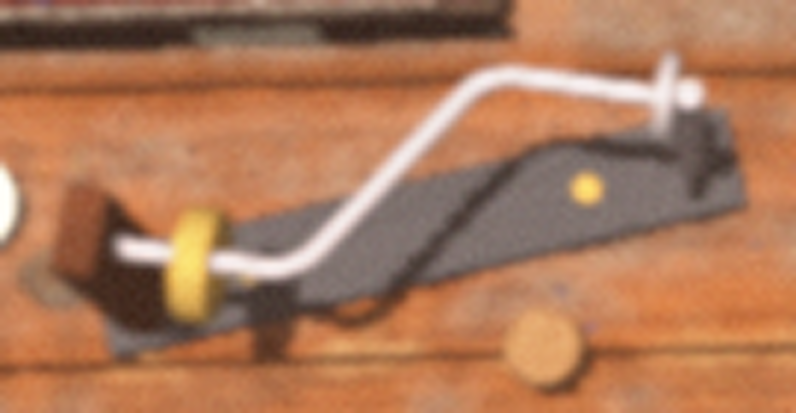

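Zoomed crop: the rod runs (120,246) → bend near (285,270) → bend near (495,72) → disc at (663,97), and the ring is at (194,265). I'll fit the stand pose.

```bash
cat > pose.py <<'E'
from h import *
def fit(src,dst):
    a=src-src.mean(0);b=dst-dst.mean(0)
    th=np.arctan2((a[:,0]*b[:,1]-a[:,1]*b[:,0]).sum(),(a*b).sum())
    R=np.array([[np.cos(th),-np.sin(th)],[np.sin(th),np.cos(th)]])
    return th,R,dst.mean(0)-R@src.mean(0)
E
python3 - <<'E'
from pose import *
P=lambda x,y,z=110: onz("top",(140+(x+.5)/5.9-.5,135+(y+.5)/5.9-.5),z)[:2]
def X(a,b,c,d):
    t=np.linalg.solve(np.c_[b-a,c-d],c-a); return a+t[0]*(b-a)
l1=P(122,247),P(265,268); l2=P(320,243),P(460,95); l3=P(520,77),P(645,96)
b1=X(*l1,*l2);b2=X(*l2,*l3)
disc=P(663,97)
dst=np.array([b1,b2,disc]);src=np.array([[-45,30],[45,-30],[45,-101.]])
th,R,t=fit(src,dst)
print(dst.round(1),np.degrees(th),t,"\nres",(src@R.T+t-dst).round(1))
for l in (l1,l2,l3): d=l[1]-l[0];print(np.degrees(np.arctan2(d[1],d[0])))
print("expect",[np.degrees(th)+a for a in (-90,-33.7,-90)])
ring=P(194,265,99);print("ring",ring,"stand",R.T@(ring-t))
print("post",P(88,232,134),R@[-45,110]+t)
w=get_image("wrist");cv2.imwrite("pics/w0.png",w)
E
```

```text
[[483.1 193.1]
 [561.6 118.7]
 [549.1  48.1]] -9.92679998242274 [522.28829829 155.70490958] 
res [[ 0.1 -0. ]
 [-0.1 -0.3]
 [ 0.1  0.3]]
-100.08666910856846
-43.44105548774159
-100.56646545191812
expect [np.float64(-99.92679998242274), np.float64(-43.62679998242274), np.float64(-99.92679998242274)]
ring [489.34738705 233.37725447] stand [-45.83767123  70.83081737]
post [495.5064518  266.65588106] [496.92488741 271.81562136]
```

```bash
cat > plan.py <<'E'
from pose import *
from scipy.spatial.transform import Rotation as Ro
th=np.radians(-9.93);R2=np.array([[np.cos(th),-np.sin(th)],[np.sin(th),np.cos(th)]]);T=np.array([522.3,155.7])
W=lambda sx,sy:R2@[sx,sy]+T
def now():
    s=read_state();M=Ro.from_quat(s["ee_rot"]).as_matrix();return s,np.r_[s["position"],np.degrees(np.arctan2(M[1,0],M[0,0]))],M
def rows(start,wps,closure):
    """start/wps: x,y,z(mm),phi(deg) absolute; prints rows (tool z down)"""
    p=np.array(start,float)
    out=[]
    for w in wps:
        w=np.array(w,float);f=np.radians(p[3]);d=w-p
        tx=np.array([np.cos(f),np.sin(f)]);ty=np.array([np.sin(f),-np.cos(f)])
        r=[round(tx@d[:2]/1e3,4),round(ty@d[:2]/1e3,4),round(-d[2]/1e3,4),0,0,round(-np.radians(d[3]),3),closure]
        out.append(r)
        p[:2]+=1e3*(r[0]*tx+r[1]*ty);p[2]-=1e3*r[2];p[3]-=np.degrees(r[5])
    for i in range(0,len(out),8): print("[["+",".join(str(r).replace(" ","") for r in out[i:i+8])+"]]")
    print("end",p.round(2))
def line(a,b,n): return [np.array(a)+(np.array(b)-np.array(a))*k/n for k in range(1,n+1)]
E
python3 - <<'E'
from plan import *
s,p,M=now();print(p.round(1))
g=np.r_[W(-45,71),190,-99.9];print(g)
rows([*p],line(p,g,16),0)
E
```

```text
[251.7 571.6 238.5 -23.8]
[490.21772377 233.39638056 190.         -99.9       ]
[[[np.float64(0.0222),np.float64(0.0133),np.float64(0.003),0,0,np.float64(0.083),0],[np.float64(0.0232),np.float64(0.0115),np.float64(0.0031),0,0,np.float64(0.083),0],[np.float64(0.024),np.float64(0.0095),np.float64(0.003),0,0,np.float64(0.083),0],[np.float64(0.0248),np.float64(0.0074),np.float64(0.003),0,0,np.float64(0.083),0],[np.float64(0.0253),np.float64(0.0054),np.float64(0.0031),0,0,np.float64(0.083),0],[np.float64(0.0256),np.float64(0.0033),np.float64(0.003),0,0,np.float64(0.083),0],[np.float64(0.0259),np.float64(0.0011),np.float64(0.003),0,0,np.float64(0.083),0],[np.float64(0.0258),np.float64(-0.001),np.float64(0.003),0,0,np.float64(0.083),0]]]
[[[np.float64(0.0257),np.float64(-0.0031),np.float64(0.0031),0,0,np.float64(0.083),0],[np.float64(0.0253),np.float64(-0.0053),np.float64(0.003),0,0,np.float64(0.083),0],[np.float64(0.0248),np.float64(-0.0074),np.float64(0.003),0,0,np.float64(0.083),0],[np.float64(0.0241),np.float64(-0.0094),np.float64(0.0031),0,0,np.float64(0.084),0],[np.float64(0.0233),np.float64(-0.0113),np.float64(0.003),0,0,np.float64(0.083),0],[np.float64(0.0222),np.float64(-0.0133),np.float64(0.003),0,0,np.float64(0.083),0],[np.float64(0.021),np.float64(-0.0151),np.float64(0.0031),0,0,np.float64(0.083),0],[np.float64(0.0197),np.float64(-0.0167),np.float64(0.003),0,0,np.float64(0.083),0]]]
end [490.22 233.41 190.   -99.92]
```

drive_tool --moves '[[[0.022,0.013,0.003,0,0,0.083,0],[0.023,0.0115,0.003,0,0,0.083,0],[0.024,0.0095,0.003,0,0,0.083,0],[0.025,0.0075,0.003,0,0,0.083,0],[0.0255,0.0055,0.003,0,0,0.083,0],[0.0255,0.0035,0.003,0,0,0.083,0],[0.026,0.001,0.003,0,0,0.083,0],[0.026,-0.001,0.003,0,0,0.083,0]]]'

```text
clock: 0.82
position: [371.5, 401.4, 214.9]
ee_rot: [0.857, -0.515, -0.0, 0.0]
contact_force: [0.9, 0.8, -0.5]
gripper_width: 85.6
```

drive_tool --moves '[[[0.0255,-0.003,0.003,0,0,0.083,0],[0.0255,-0.0055,0.003,0,0,0.083,0],[0.025,-0.0075,0.003,0,0,0.083,0],[0.024,-0.0095,0.003,0,0,0.084,0],[0.0235,-0.0115,0.003,0,0,0.083,0],[0.022,-0.0135,0.003,0,0,0.083,0],[0.021,-0.015,0.003,0,0,0.083,0],[0.0195,-0.0165,0.003,0,0,0.083,0]]]'

```text
clock: 1.48
position: [491.2, 232.6, 191.0]
ee_rot: [-0.642, 0.767, 0.0, -0.0]
contact_force: [-0.2, 0.2, -0.8]
gripper_width: 85.7
```

```bash
sed -i 's/round(tx@d/round(float(tx@d)/;s/round(ty@d\[:2\]/round(float(ty@d[:2])/' plan.py
python3 - <<'E'
from plan import *
s,p,M=now();print(s["clock"],p.round(1),M.round(3)[:,2])
w=get_image("wrist");cv2.imwrite("pics/w1.png",w);print(camera_params("wrist"))
E
```

```text
1.4833 [ 491.2  232.6  191.  -100.1] [-0. -0. -1.]
{'mtx': array([[297.31863964,   0.        , 253.47110864],
       [  0.        , 297.31863964, 191.7810269 ],
       [  0.        ,   0.        ,   1.        ]]), 'extrinsics': array([[-9.83188219e-01, -1.76607076e-01, -4.63774315e-02,
         4.80219733e+02],
       [ 1.82577746e-01, -9.47367285e-01, -2.62984017e-01,
         1.63152962e+02],
       [ 2.50837676e-03, -2.67030274e-01,  9.63684876e-01,
         3.25866688e+02],
       [ 0.00000000e+00,  0.00000000e+00,  0.00000000e+00,
         1.00000000e+00]])}
```

View pics/w1.png

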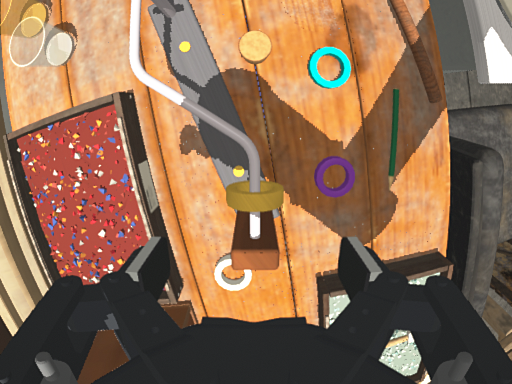

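Wrist view: brass ring centred at about (255,195), spanning columns 226–284. The rod runs through it, the wooden post is behind it, and the fingers are open to either side. Now to triangulate.

Run:
```python
from plan import *
for uv,z in [((226,196),99),((284,195),99),((255,195),110),((256,220),110),((253,160),110)]:
    q=onz("wrist",uv,z);print(uv,q.round(1),"stand",(R2.T@(q[:2]-T)).round(1))
h=cv2.cvtColor(cv2.imread("pics/w1.png"),cv2.COLOR_BGR2HSV)
m=cv2.inRange(h,(15,150,50),(35,255,255));m[:165]=0;m[225:]=0
c=max(cv2.findContours(m,0,1)[0],key=cv2.contourArea);print(cv2.boundingRect(c),cv2.minAreaRect(c))
o,d=ray("wrist",cv2.minAreaRect(c)[0]);q=o+d*(107-o[2])/d[2];print((R2.T@(q[:2]-T)))
s,p,M=now();g=np.r_[W(-45,70),87,-99.9];print(g.round(1));rows(p,line(p,g,8),0)
```

```text
(226, 196) [513.3 224.5  99. ] stand [-20.7  66.2]
(284, 195) [467.7 232.1  99. ] stand [-67.   65.9]
(255, 195) [489.9 224.8 110. ] stand [-43.8  62.4]
(256, 220) [492.8 244.8 110. ] stand [-44.4  82.7]
(253, 160) [486.5 198.2 110. ] stand [-42.6  35.7]
(211, 165, 78, 58) ((250.03651428222656, 191.34027099609375), (58.62388229370117, 74.34031677246094), 85.51539611816406)
[-40.04077996  60.3557873 ]
[490.  232.4  87.  -99.9]Traceback (most recent call last):
  File "<stdin>", line 8, in <module>
  File "plan.py", line 14, in rows
    r=[round(float(tx@d)[:2]/1e3,4),round(float(ty@d[:2])/1e3,4),round(-d[2]/1e3,4),0,0,round(-np.radians(d[3]),3),closure]
                   ~~^~
ValueError: matmul: Input operand 1 has a mismatch in its core dimension 0, with gufunc signature (n?,k),(k,m?)->(n?,m?) (size 4 is different from 2)
```

```bash
sed -i 's/round(float(tx@d)\[:2\]/round(float(tx@d[:2])/' plan.py
python3 - <<'E'
from plan import *
im=cv2.imread("pics/w1.png");cv2.imwrite("pics/w1c.png",cv2.resize(im[160:250,205:305],None,fx=6,fy=6,interpolation=2))
st=lambda uv,z:(R2.T@(onz("wrist",uv,z)[:2]-T)).round(1)
# predicted wrist rows for candidate ring y: rear-top edge z122, front-bottom edge z76
for v in (178,182,186,190,200,204,208,212,216): print(v,"z122",st((250,v),122),"z76",st((250,v),76),"z99",st((226,v),99))
E
```

```text
178 z122 [-40.3  46.5] z76 [-39.8  57. ] z99 [-21.2  51.5]
182 z122 [-40.3  49.4] z76 [-39.7  60.5] z99 [-21.1  54.7]
186 z122 [-40.3  52.3] z76 [-39.7  64.1] z99 [-21.  58.]
190 z122 [-40.2  55.2] z76 [-39.6  67.7] z99 [-20.9  61.2]
200 z122 [-40.1  62.7] z76 [-39.5  76.8] z99 [-20.6  69.5]
204 z122 [-40.1  65.7] z76 [-39.5  80.5] z99 [-20.5  72.9]
208 z122 [-40.   68.7] z76 [-39.4  84.2] z99 [-20.4  76.3]
212 z122 [-40.   71.8] z76 [-39.4  88. ] z99 [-20.2  79.7]
216 z122 [-39.9  74.9] z76 [-39.3  91.8] z99 [-20.1  83.2]
```

View pics/w1c.png

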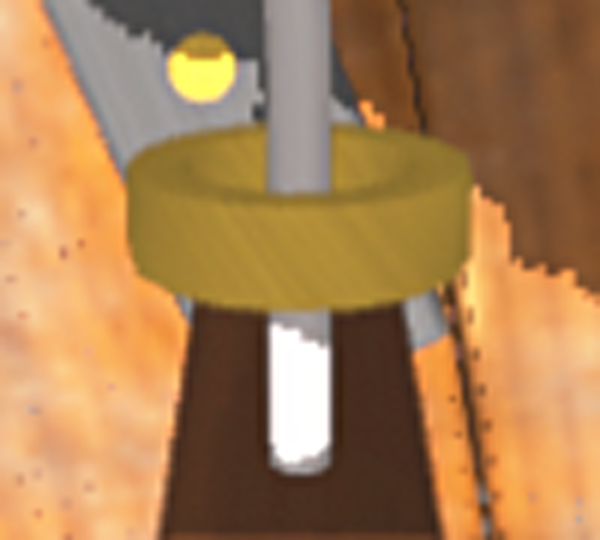

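Run:
```python
from plan import *
P=lambda x,y,z=110: (R2.T@(onz("top",(140+(x+.5)/5.9-.5,135+(y+.5)/5.9-.5),z)[:2]-T)).round(1)
print("rod end",P(116,246),"rear top",P(172,255,122),"front top",P(208,260,122),"front z99 far side",P(226,225,99),"rear z99 near",P(167,300,99))
w=lambda u,v,z=110:(R2.T@(onz("wrist",(205+u/6,160+v/6),z)[:2]-T)).round(1)
print("rod end wrist",w(300,470),"rod at",w(298,100))
st=lambda uv,z:(R2.T@(onz("wrist",uv,z)[:2]-T)).round(1)
for uv in [(253,150),(240,132),(200,108),(160,86),(140,70),(135,45),(135,20)]: print(uv,st(uv,110))
```

```text
rod end [-44.8  99.6] rear top [-47.4  74.5] front top [-47.4  60.5] front z99 far side [-28.2  61.3] rear z99 near [-61.1  78.7]
rod end wrist [-43.5  98.3] rod at [-43.7  48.3]
(253, 150) [-42.6  28.3]
(240, 132) [-33.4  14.9]
(200, 108) [-4.6 -3.4]
(160, 86) [ 25.3 -21.7]
(140, 70) [ 41.2 -35.5]
(135, 45) [ 45.4 -55.8]
(135, 20) [ 46.  -76.6]
```

Run:
```python
from plan import *
s,p,M=now();g=np.r_[W(-44.5,66.5),87,-99.9];print(g.round(1));rows(p,line(p,g,8),0)
```

```text
[489.9 228.9  87.  -99.9]
[[[0.0002,0.0003,np.float64(0.0129),0,0,np.float64(-0.001),0],[0.0001,0.0003,np.float64(0.0129),0,0,np.float64(-0.002),0],[0.0002,0.0002,np.float64(0.0129),0,0,np.float64(-0.001),0],[0.0002,0.0003,np.float64(0.0129),0,0,np.float64(-0.001),0],[0.0001,0.0003,np.float64(0.0129),0,0,np.float64(-0.001),0],[0.0002,0.0003,np.float64(0.0129),0,0,np.float64(-0.002),0],[0.0002,0.0003,np.float64(0.0129),0,0,np.float64(-0.001),0],[0.0001,0.0003,np.float64(0.0129),0,0,np.float64(-0.001),0]]]
end [489.89 228.91  86.98 -99.92]
```

drive_tool --moves '[[[0.0005,0.0005,0.015,0,0,-0.002,0],[0.0005,0.0005,0.015,0,0,-0.002,0],[0.0005,0.0005,0.015,0,0,-0.002,0],[0,0.0005,0.015,0,0,-0.002,0],[0,0,0.015,0,0,-0.002,0],[0,0,0.015,0,0,0,0],[0,0,0.013,0,0,0,0],[0,0,0,0,0,0,0]]]'

```text
clock: 2.2
position: [486.8, 231.5, 85.5]
ee_rot: [-0.647, 0.762, 0.0, -0.003]
contact_force: [-0.5, 0.3, 0.1]
gripper_width: 85.7
```

Run:
```python
from plan import *
s,p,M=now();print(s["clock"],p.round(1),(R2.T@(p[:2]-T)).round(1))
w=get_image("wrist");cv2.imwrite("pics/w2.png",w[90:384])
```

```text
2.2 [486.8 231.5  85.5 -99.4] [-48.   68.6]
```

View pics/w2.png

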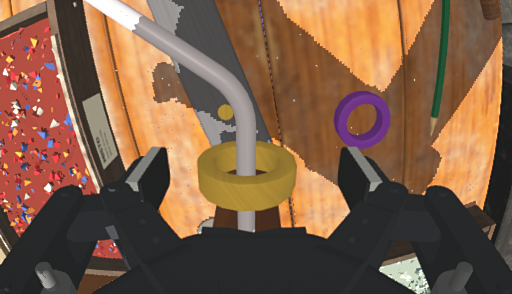

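Wrist view: the ring at about (246,175) sits between the open pads (inner edges about 163 and 345), so the gripper is about 3 mm off to one side. Correct, then close and lift.

drive_tool --moves '[[[0.002,-0.003,-0.001,0,0,0.008,0],[0,0,0,0,0,0,100],[0,0,0,0,0,0,255],[0,0,0,0,0,0,255],[0,0,0,0,0,0,255],[0,0,0,0,0,0,255],[0,0,0,0,0,0,255],[0,0,0,0,0,0,255]]]'

```text
clock: 2.92
position: [491.7, 230.6, 90.3]
ee_rot: [-0.644, 0.765, -0.0, 0.001]
contact_force: [-1.7, -0.6, 5.7]
gripper_width: 43.4
```

Run:
```python
from plan import *
s,p,M=now();print(s["clock"],p.round(1),(R2.T@(p[:2]-T)).round(1),s["contact_force"],s["wrist_torque"],s["gripper_width"])
w=get_image("wrist");cv2.imwrite("pics/w3.png",w[90:384])
```

```text
2.9167 [491.7 230.6  90.3 -99.8] [-43.1  68.5] [-1.65796506 -0.56726697  5.65622236] [-0.11093885  0.37368642  0.02282396] 43.39376344437743
```

View pics/w3.png

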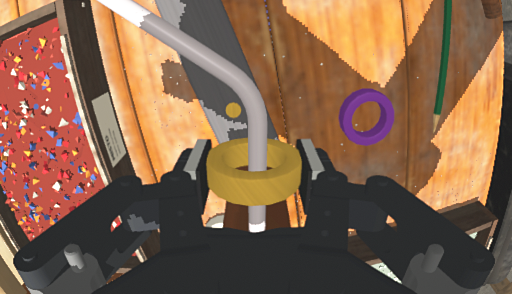

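The ring at (255,172) is held centrally between both pads, with the rod through it. Lift.

drive_tool --moves '[[[0,0,-0.003,0,0,0,255],[0,0,-0.003,0,0,0,255],[0,0,-0.003,0,0,0,255],[0,0,0,0,0,0,255]]]'

```text
clock: 3.3
position: [491.4, 230.4, 98.8]
ee_rot: [-0.644, 0.765, -0.0, 0.0]
contact_force: [0.7, 0.1, -0.8]
gripper_width: 43.8
```

Run:
```python
from plan import *
for i in range(3):
    s,p,M=now();print(s["clock"],p.round(1),(R2.T@(p[:2]-T)).round(1),s["contact_force"].round(1),s["wrist_torque"].round(2),s["gripper_width"])
    w=get_image("wrist")
cv2.imwrite("pics/w4.png",w[90:384])
```

```text
3.3 [491.4 230.4  98.8 -99.8] [-43.3  68.3] [ 0.7  0.1 -0.8] [-0.02 -0.02  0.04] 43.83865370217903
3.35 [491.3 230.3  98.5 -99.8] [-43.4  68.2] [-0.2 -0.4 -0.2] [-0.   -0.    0.02] 43.65332696555664
3.4 [491.1 230.2  98.2 -99.8] [-43.6  68. ] [ 0.2 -0.3 -0.3] [ 0.01  0.   -0.07] 43.446987903002196
```

```bash
sed -i 's/round(float(tx@d\[:2\])\/1e3,4),round(float(ty@d\[:2\])\/1e3,4),round(-d\[2\]\/1e3,4),0,0,round(-np.radians(d\[3\]),3)/q(tx@d[:2]),q(ty@d[:2]),q(-d[2]),0,0,round(float(-np.radians(d[3])),2)/; s/^def rows/q=lambda v:round(round(float(v)*2)\/2000,4)\ndef rows/' plan.py
cat > path.py <<'E'
from plan import *
# dense centreline in stand frame
V=np.array([[-45,110],[-45,30],[45,-30],[45,-110.]]);r=25
pts=[]
a=np.arctan2(90,60);tl=r*np.tan(a/2);m=(V[2]-V[1])/np.linalg.norm(V[2]-V[1])
c1=V[1]+[r,tl];c2=V[2]-[r,tl]
ang=np.linspace(0,a,60)
pts+=[[-45,y] for y in np.arange(110,30+tl,-.5)]
pts+=[c1-r*np.array([np.cos(t),np.sin(t)]) for t in ang]
pts+=list(np.linspace(V[1]+tl*m,V[2]-tl*m,200))[1:]
pts+=[c2+r*np.array([np.cos(t),np.sin(t)]) for t in ang[::-1]][1:]
pts+=[[45,y] for y in np.arange(-30-tl-.5,-110,-.5)]
pts=np.array(pts);S=np.r_[0,np.cumsum(np.linalg.norm(np.diff(pts,axis=0),axis=1))]
at=lambda s:np.array([np.interp(s,S,pts[:,0]),np.interp(s,S,pts[:,1])])
def wp(s,z):
    d=at(s+6)-at(s-6);return np.r_[W(*at(s)),z,np.degrees(np.arctan2(d[1],d[0]))-9.93]
s_of=lambda y:float(S[np.argmin(abs(pts[:,1]-y))])
E
python3 - <<'E'
from path import *
s,p,M=now();print(s["clock"],p.round(1));s0,s1=s_of(66),s_of(-86);n=48
print(s0,s1)
rows(p,[wp(s0+(s1-s0)*k/n,99) for k in range(1,n+1)],255)
E
```

```text
3.45 [491.1 230.2  98.1 -99.8]
44.0 239.66687441932305
[[[0.006,0.0015,-0.001,0,0,0.0,255],[0.004,0.0,0.0,0,0,0.0,255],[0.004,0.0,0.0,0,0,0.0,255],[0.0045,0.0,0.0,0,0,0.0,255],[0.004,0.0,0.0,0,0,-0.02,255],[0.004,0.0,0.0,0,0,-0.08,255],[0.004,-0.0005,0.0,0,0,-0.13,255],[0.004,0.0,0.0,0,0,-0.17,255]]]
[[[0.004,-0.0005,0.0,0,0,-0.16,255],[0.004,0.0,0.0,0,0,-0.16,255],[0.004,-0.0005,0.0,0,0,-0.14,255],[0.0045,-0.0005,0.0,0,0,-0.09,255],[0.004,0.0,0.0,0,0,-0.03,255],[0.004,0.0,0.0,0,0,-0.0,255],[0.004,0.0,0.0,0,0,-0.0,255],[0.004,0.0,0.0,0,0,-0.0,255]]]
[[[0.004,0.0,0.0,0,0,-0.0,255],[0.0045,0.0,0.0,0,0,-0.0,255],[0.004,0.0,0.0,0,0,-0.0,255],[0.004,0.0,0.0,0,0,-0.0,255],[0.004,0.0,0.0,0,0,-0.0,255],[0.004,0.0,0.0,0,0,-0.0,255],[0.004,0.0,0.0,0,0,-0.0,255],[0.004,0.0,0.0,0,0,-0.0,255]]]
[[[0.0045,0.0,0.0,0,0,-0.0,255],[0.004,0.0,0.0,0,0,-0.0,255],[0.004,0.0,0.0,0,0,-0.0,255],[0.004,0.0,0.0,0,0,-0.0,255],[0.004,0.0,0.0,0,0,-0.0,255],[0.004,0.0,0.0,0,0,-0.0,255],[0.0045,0.0,0.0,0,0,0.02,255],[0.004,0.0,0.0,0,0,0.08,255]]]
[[[0.004,0.0,0.0,0,0,0.14,255],[0.004,0.0005,0.0,0,0,0.16,255],[0.004,0.0005,0.0,0,0,0.16,255],[0.004,0.0,0.0,0,0,0.17,255],[0.004,0.0005,0.0,0,0,0.14,255],[0.004,0.0005,0.0,0,0,0.08,255],[0.004,0.0,0.0,0,0,0.03,255],[0.0045,0.0,0.0,0,0,0.0,255]]]
[[[0.004,0.0,0.0,0,0,0.0,255],[0.004,0.0,0.0,0,0,0.0,255],[0.004,0.0,0.0,0,0,0.0,255],[0.004,0.0,0.0,0,0,0.0,255],[0.004,0.0,0.0,0,0,0.0,255],[0.0045,0.0,0.0,0,0,0.0,255],[0.004,0.0,0.0,0,0,0.0,255],[0.004,0.0,0.0,0,0,0.0,255]]]
end [551.77  63.27  99.12 -99.8 ]
```

```bash
sed -i 's/T=np.array(\[522.3,155.7\])/T=np.array([523.0,155.6])/' plan.py
cat > ss.py <<'E'
from path import *
L=lambda a,b,n:list(np.linspace(a,b,n+1)[1:])
ss=L(44,60,4)+L(60,98,15)+L(98,166,10)+L(166,204,15)+L(204,239.5,9)
E
python3 - <<'E'
from ss import *
s,p,M=now();rows(p,[wp(x,99) for x in ss[:24]],255)
E
```

```text
[[[0.006,0.0005,-0.001,0,0,0.0,255],[0.004,0.0,0.0,0,0,0.0,255],[0.004,0.0,0.0,0,0,0.0,255],[0.004,0.0,0.0,0,0,0.0,255],[0.0025,0.0,0.0,0,0,-0.0,255],[0.0025,0.0,0.0,0,0,-0.03,255],[0.0025,0.0005,0.0,0,0,-0.05,255],[0.0025,0.0,0.0,0,0,-0.07,255]]]
[[[0.0025,-0.0005,0.0,0,0,-0.09,255],[0.0025,0.0,0.0,0,0,-0.1,255],[0.0025,0.0,0.0,0,0,-0.1,255],[0.0025,0.0,0.0,0,0,-0.1,255],[0.0025,-0.0005,0.0,0,0,-0.1,255],[0.003,0.0,0.0,0,0,-0.11,255],[0.0025,0.0,0.0,0,0,-0.09,255],[0.0025,0.0,0.0,0,0,-0.06,255]]]
[[[0.0025,-0.0005,0.0,0,0,-0.05,255],[0.0025,0.0,0.0,0,0,-0.03,255],[0.0025,0.0,0.0,0,0,-0.0,255],[0.0065,0.0,0.0,0,0,-0.0,255],[0.007,0.0,0.0,0,0,-0.0,255],[0.007,0.0,0.0,0,0,-0.0,255],[0.0065,0.0,0.0,0,0,-0.0,255],[0.007,0.0,0.0,0,0,-0.0,255]]]
end [523.13 155.44  99.12 -43.65]
```

drive_tool --moves '[[[0.005,0.0005,-0.001,0,0,0,255],[0.004,0,0,0,0,0,255],[0.004,0,0,0,0,0,255],[0.004,0,0,0,0,0,255],[0.0025,0,0,0,0,0,255],[0.0025,0,0,0,0,-0.03,255],[0.0025,0,0,0,0,-0.05,255],[0.0025,0,0,0,0,-0.07,255]]]'

```text
clock: 4.12
position: [486.3, 203.3, 99.3]
ee_rot: [-0.701, 0.714, 0.0, -0.0]
contact_force: [0.6, -0.4, -1.3]
gripper_width: 43.2
```

drive_tool --moves '[[[0.0025,0,0,0,0,-0.09,255],[0.0025,0,0,0,0,-0.1,255],[0.0025,0,0,0,0,-0.1,255],[0.0025,0,0,0,0,-0.1,255],[0.0025,-0.0005,0,0,0,-0.1,255],[0.003,0,0,0,0,-0.11,255],[0.0025,0,0,0,0,-0.09,255],[0.0025,0,0,0,0,-0.06,255]]]'

```text
clock: 4.78
position: [493.3, 184.6, 99.3]
ee_rot: [0.913, -0.407, 0.0, -0.0]
contact_force: [-0.1, 0.8, -0.3]
gripper_width: 43.3
```

drive_tool --moves '[[[0.0025,-0.0005,0,0,0,-0.05,255],[0.0025,0,0,0,0,-0.03,255],[0.0025,0,0,0,0,0,255]]]'

```text
clock: 5.03
position: [498.9, 179.6, 99.3]
ee_rot: [0.928, -0.372, -0.0, 0.0]
contact_force: [-0.4, 0.1, 0.1]
gripper_width: 43.4
```

Run:
```python
from ss import *
w=get_image("wrist");cv2.imwrite("pics/w5.png",w[60:384])
s,p,M=now();q0=R2.T@(p[:2]-T);print(s["clock"],p.round(1),q0.round(1),at(ss[18]).round(1),s["contact_force"].round(1),s["wrist_torque"].round(2),s["gripper_width"])
rows(p,[wp(x,99) for x in ss[19:]],255)
```

```text
5.0833 [499.2 179.4  99.3 -43.7] [-27.6  19.4] [-28.2  18.8] [-0.6  0.4 -1.2] [-0.06 -0.01 -0.03] 43.39405199266664
[[[0.0065,0.001,0.0005,0,0,-0.0,255],[0.007,0.0,0.0,0,0,-0.0,255],[0.0065,0.0,0.0,0,0,-0.0,255],[0.007,0.0,0.0,0,0,-0.0,255],[0.007,0.0,0.0,0,0,-0.0,255],[0.0065,0.0,0.0,0,0,-0.0,255],[0.007,-0.0005,0.0,0,0,-0.0,255],[0.0065,0.0,0.0,0,0,-0.0,255]]]
[[[0.007,0.0,0.0,0,0,-0.0,255],[0.007,0.0,0.0,0,0,-0.0,255],[0.0025,0.0,0.0,0,0,0.0,255],[0.0025,0.0,0.0,0,0,0.03,255],[0.0025,0.0,0.0,0,0,0.05,255],[0.0025,0.0,0.0,0,0,0.07,255],[0.0025,0.0005,0.0,0,0,0.09,255],[0.0025,0.0,0.0,0,0,0.1,255]]]
[[[0.0025,0.0,0.0,0,0,0.1,255],[0.0025,0.0,0.0,0,0,0.11,255],[0.0025,0.0005,0.0,0,0,0.1,255],[0.0025,0.0,0.0,0,0,0.1,255],[0.0025,0.0,0.0,0,0,0.09,255],[0.0025,0.0,0.0,0,0,0.06,255],[0.0025,0.0005,0.0,0,0,0.05,255],[0.0025,0.0,0.0,0,0,0.03,255]]]
[[[0.0025,0.0,0.0,0,0,0.0,255],[0.004,0.0,0.0,0,0,0.0,255],[0.004,0.0,0.0,0,0,0.0,255],[0.004,0.0,0.0,0,0,0.0,255],[0.004,0.0,0.0,0,0,0.0,255],[0.004,0.0,0.0,0,0,0.0,255],[0.004,0.0,0.0,0,0,0.0,255],[0.004,0.0,0.0,0,0,0.0,255]]]
[[[0.004,0.0,0.0,0,0,0.0,255],[0.0035,0.0,0.0,0,0,0.0,255]]]
end [552.55  63.66  98.81 -99.86]
```

View pics/w5.png

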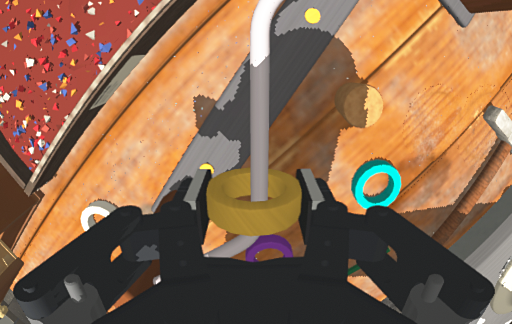

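Wrist view: past the first bend, the ring is still held, the rod runs straight through it (column 260 against ring centre 254), and there is no contact force. Continuing.

drive_tool --moves '[[[0.0065,0.001,0,0,0,0,255],[0.007,0,0,0,0,0,255],[0.0065,0,0,0,0,0,255],[0.007,0,0,0,0,0,255],[0.007,0,0,0,0,0,255],[0.0065,0,0,0,0,0,255],[0.007,0,0,0,0,0,255],[0.0065,0,0,0,0,0,255]]]'

```text
clock: 5.75
position: [537.8, 141.4, 99.3]
ee_rot: [0.928, -0.372, -0.0, 0.0]
contact_force: [0.1, 0.9, -0.4]
gripper_width: 43.4
```

drive_tool --moves '[[[0.007,0,0,0,0,0,255],[0.007,0,0,0,0,0,255],[0.0025,0,0,0,0,0,255],[0.0025,0,0,0,0,0.03,255],[0.0025,0,0,0,0,0.05,255],[0.0025,0,0,0,0,0.07,255],[0.0025,0.0005,0,0,0,0.09,255],[0.0025,0,0,0,0,0.1,255]]]'

```text
clock: 6.42
position: [556.9, 120.6, 99.3]
ee_rot: [0.851, -0.525, -0.0, 0.0]
contact_force: [0.8, 0.1, -0.8]
gripper_width: 43.5
```

drive_tool --moves '[[[0.0025,0,0,0,0,0.1,255],[0.0025,0,0,0,0,0.11,255],[0.0025,0.0005,0,0,0,0.1,255],[0.0025,0,0,0,0,0.1,255],[0.0025,0,0,0,0,0.09,255],[0.0025,0,0,0,0,0.06,255],[0.0025,0.0005,0,0,0,0.05,255],[0.0025,0,0,0,0,0.03,255]]]'

```text
clock: 7.08
position: [558.4, 101.1, 99.3]
ee_rot: [-0.643, 0.766, 0.0, -0.0]
contact_force: [-0.5, 0.0, -0.5]
gripper_width: 43.5
```

drive_tool --moves '[[[0.0025,0,0,0,0,0,255],[0.004,0,0,0,0,0,255],[0.004,0,0,0,0,0,255],[0.004,0,0,0,0,0,255],[0.004,0,0,0,0,0,255],[0.004,0,0,0,0,0,255]]]'

```text
clock: 7.58
position: [554.5, 78.7, 99.3]
ee_rot: [-0.644, 0.765, 0.0, -0.0]
contact_force: [0.0, -0.6, -0.8]
gripper_width: 43.2
```

Run:
```python
from ss import *
w=get_image("wrist");cv2.imwrite("pics/w6.png",w[60:384])
s,p,M=now();q0=R2.T@(p[:2]-T);print(s["clock"],p.round(1),q0.round(1),s["contact_force"].round(1),s["wrist_torque"].round(2),s["gripper_width"])
```

```text
7.6333 [554.2  78.1  99.3 -99.8] [ 44.1 -70.9] [-0.6 -0.4 -1.5] [-0.07  0.03 -0.03] 43.43548655494068
```

View pics/w6.png

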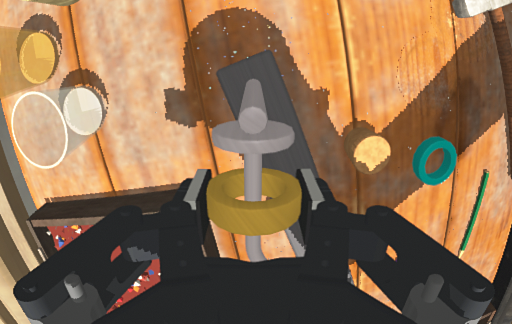

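Wrist view: past the second bend, the ring is at about (254,200) with the disc ahead at about (253,137). Force is essentially nil and about 18 mm remains. Approach, then creep to contact.

drive_tool --moves '[[[0.004,0,0,0,0,0,255],[0.004,0,0,0,0,0,255],[0.004,0,0,0,0,0,255],[0.002,0,0,0,0,0,255],[0.001,0,0,0,0,0,255],[0,0,0,0,0,0,255]]]'

```text
clock: 8.13
position: [552.1, 64.1, 99.3]
ee_rot: [-0.644, 0.765, -0.0, 0.0]
contact_force: [-0.3, -0.2, -0.6]
gripper_width: 43.6
```

drive_tool --moves '[[[0.001,0,0,0,0,0,255],[0,0,0,0,0,0,255]]]'

```text
clock: 8.3
position: [551.9, 63.3, 99.3]
ee_rot: [-0.644, 0.765, -0.0, -0.0]
contact_force: [-0.7, 0.5, -0.3]
gripper_width: 43.7
```

drive_tool --moves '[[[0.001,0,0,0,0,0,255],[0,0,0,0,0,0,255]]]'

```text
clock: 8.47
position: [551.7, 62.4, 99.3]
ee_rot: [-0.644, 0.765, 0.0, -0.0]
contact_force: [0.4, 0.1, -0.4]
gripper_width: 43.4
```

drive_tool --moves '[[[0.001,0,0,0,0,0,255],[0,0,0,0,0,0,255]]]'

```text
clock: 8.63
position: [551.5, 61.3, 99.3]
ee_rot: [-0.644, 0.765, 0.0, -0.0]
contact_force: [0.6, -0.7, 0.7]
gripper_width: 43.5
```

drive_tool --moves '[[[0.001,0,0,0,0,0,255],[0,0,0,0,0,0,255]]]'

```text
clock: 8.8
position: [551.3, 60.3, 99.3]
ee_rot: [-0.644, 0.765, 0.0, -0.0]
contact_force: [-0.5, -0.6, -0.6]
gripper_width: 43.5
```

drive_tool --moves '[[[0.001,0,0,0,0,0,255],[0,0,0,0,0,0,255]]]'

```text
clock: 8.97
position: [551.2, 59.3, 99.3]
ee_rot: [-0.644, 0.765, 0.0, -0.0]
contact_force: [0.7, 0.7, -1.4]
gripper_width: 43.6
```

drive_tool --moves '[[[0.001,0,0,0,0,0,255],[0,0,0,0,0,0,255]]]'

```text
clock: 9.13
position: [551.0, 58.3, 99.3]
ee_rot: [-0.644, 0.765, 0.0, -0.0]
contact_force: [0.5, -0.4, -1.5]
gripper_width: 43.6
```

drive_tool --moves '[[[0.001,0,0,0,0,0,255],[0,0,0,0,0,0,255]]]'

```text
clock: 9.3
position: [550.9, 57.3, 99.3]
ee_rot: [-0.644, 0.765, -0.0, -0.0]
contact_force: [-0.3, -0.3, -0.8]
gripper_width: 43.5
```

Run:
```python
from ss import *
w=get_image("wrist");cv2.imwrite("pics/w7.png",cv2.resize(w[150:330,150:360],None,fx=3,fy=3,interpolation=2))
s,p,M=now();q0=R2.T@(p[:2]-T);print(s["clock"],p.round(1),q0.round(1),s["contact_force"].round(1),s["wrist_torque"].round(2),s["gripper_width"])
```

```text
9.35 [550.9  57.4  99.3 -99.8] [ 44.4 -92. ] [-0.1 -0.2 -1.2] [-0.05 -0.02  0.02] 43.56298577491976
```

View pics/w7.png

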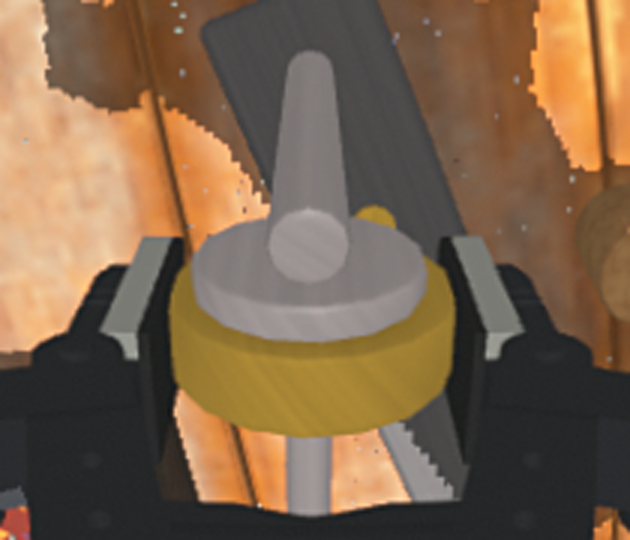

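The ring is right at the disc face in the view, but no contact force yet; creep on.

drive_tool --moves '[[[0.001,0,0,0,0,0,255],[0,0,0,0,0,0,255]]]'

```text
clock: 9.52
position: [550.9, 56.8, 99.3]
ee_rot: [-0.644, 0.765, 0.0, 0.0]
contact_force: [0.3, 1.4, -1.4]
gripper_width: 43.8
```

drive_tool --moves '[[[0.001,0,0,0,0,0,255],[0,0,0,0,0,0,255]]]'

```text
clock: 9.68
position: [550.9, 56.7, 99.4]
ee_rot: [-0.644, 0.765, 0.0, 0.001]
contact_force: [-0.3, 5.9, -1.9]
gripper_width: 43.9
```

drive_tool --moves '[[[0.001,0,0,0,0,0,255],[0,0,0,0,0,0,255]]]'

```text
clock: 9.85
position: [550.9, 56.7, 99.3]
ee_rot: [-0.644, 0.765, 0.001, 0.002]
contact_force: [-1.3, 9.5, -2.0]
gripper_width: 43.6
```

Contact made (5–9 N at TCP y 56.7). Relieve most of the push and lower until the ring hangs on the rod.

drive_tool --moves '[[[-0.0015,0,0,0,0,0,255],[0,0,0.002,0,0,0,255],[0,0,0.002,0,0,0,255],[0,0,0.002,0,0,0,255],[0,0,0.001,0,0,0,255],[0,0,0,0,0,0,255]]]'

```text
clock: 10.35
position: [551.6, 56.6, 92.5]
ee_rot: [-0.644, 0.765, -0.0, 0.001]
contact_force: [1.4, 5.7, 0.9]
gripper_width: 43.8
```

drive_tool --moves '[[[0,0,0.001,0,0,0,255],[0,0,0,0,0,0,255]]]'

```text
clock: 10.52
position: [551.6, 56.6, 91.6]
ee_rot: [-0.644, 0.765, -0.0, 0.001]
contact_force: [0.5, 6.3, 1.9]
gripper_width: 43.2
```

drive_tool --moves '[[[0,0,0.001,0,0,0,255],[0,0,0,0,0,0,255]]]'

```text
clock: 10.68
position: [551.6, 56.6, 90.6]
ee_rot: [-0.644, 0.765, -0.0, 0.001]
contact_force: [1.1, 5.7, 1.4]
gripper_width: 43.9
```

drive_tool --moves '[[[-0.001,0,0,0,0,0,255],[0,0,0.001,0,0,0,255],[0,0,0,0,0,0,255]]]'

```text
clock: 10.93
position: [551.1, 56.7, 90.1]
ee_rot: [-0.644, 0.765, -0.0, 0.0]
contact_force: [-0.9, 2.2, 5.9]
gripper_width: 43.5
```

drive_tool --moves '[[[0,0,0.0005,0,0,0,255],[0,0,0,0,0,0,255]]]'

```text
clock: 11.1
position: [551.1, 56.7, 90.1]
ee_rot: [-0.644, 0.765, -0.0, 0.0]
contact_force: [-2.3, 3.5, 7.2]
gripper_width: 43.4
```

Ring is seated on the rod. Release gently.

drive_tool --moves '[[[0,0,-0.001,0,0,0,255],[0,0,0,0,0,0,120],[0,0,0,0,0,0,112],[0,0,0,0,0,0,100],[0,0,0,0,0,0,80],[0,0,0,0,0,0,50],[0,0,0,0,0,0,20],[0,0,0,0,0,0,0]]]'

```text
clock: 11.77
position: [550.7, 56.8, 89.7]
ee_rot: [-0.644, 0.765, 0.0, -0.0]
contact_force: [-0.1, 0.2, 0.6]
gripper_width: 85.2
```

drive_tool --moves '[[[0,0,0,0,0,0,0],[0,0,0,0,0,0,0],[0,0,-0.005,0,0,0,0],[0,0,-0.01,0,0,0,0],[0,0,-0.015,0,0,0,0],[0,0,-0.02,0,0,0,0],[0,0,-0.02,0,0,0,0],[0,0,-0.02,0,0,0,0]]]'

```text
clock: 12.43
position: [550.9, 56.9, 181.8]
ee_rot: [-0.644, 0.765, -0.0, 0.0]
contact_force: [0.3, 0.1, 0.8]
gripper_width: 85.6
```

drive_tool --moves '[[[-0.01,0,-0.02,0,0,0,0],[-0.02,0,-0.02,0,0,0,0],[-0.03,0,-0.02,0,0,0,0],[-0.03,0,0,0,0,0,0],[-0.02,0,0,0,0,0,0],[0,0,0,0,0,0,0],[0,0,0,0,0,0,0],[0,0,0,0,0,0,0]]]'

```text
clock: 13.1
position: [569.3, 165.0, 240.2]
ee_rot: [-0.644, 0.765, -0.0, -0.0]
contact_force: [0.2, -0.3, -0.9]
gripper_width: 85.6
```

Run:
```python
from ss import *
w=get_image("wrist");t=get_image("top");c=get_image("scene")
s,p,M=now();print(s["clock"],p.round(1),s["contact_force"].round(1))
cv2.imwrite("pics/w8full.png",w)
R=lambda i,sz:cv2.resize(i,sz,interpolation=cv2.INTER_CUBIC)
top=R(t[130:210,215:345],(390,240));sc=R(c[150:290,190:340],(390,360))
cv2.imwrite("pics/m8.png",np.hstack([np.vstack([top,sc]),R(w[0:300,156:356],(400,600))]))
```

```text
13.25 [569.4 164.4 240.1 -99.9] [-0.1  0.1  0.2]
```

View pics/m8.png

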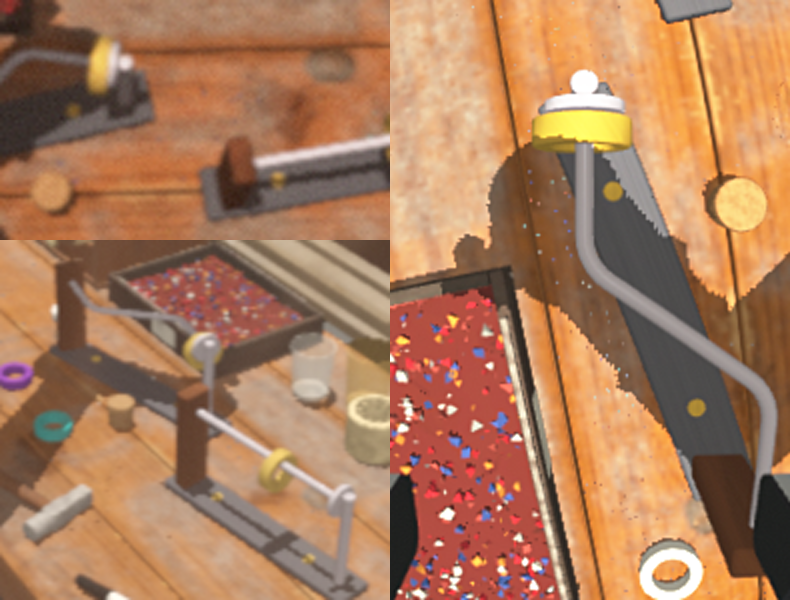

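Final views: the ring hangs right against the disc with no visible gap, the straight-rail ring is in place, and the arm is clear and untouching.

```bash
python3 -c "
from bench import *
print(job_done())"
```

```text
the job is handed in; nothing more can be done
None
```

I slid the brass ring on the bent rail round both bends and up against the stop disc. Then I lowered it onto the rod, opened the gripper and backed the arm clear. The job was handed in at about 13 s of the 42 s limit.

**Contact with the disc:** the force along the rod rose to 9.5 N as the ring met it. About 3 N was still pressing on the disc when the ring settled on the rod. The tool moved only about 0.1 mm along the rod on release, so I expect the ring stayed put.

**Last look:** the wrist, top and scene pictures showed the ring hanging against the disc with no visible gap. A gap under about 1 mm would not show at that resolution. The arm was touching nothing. The ring on the straight rail looked to be in its place, and I never went near it.

**Disagreements along the way:**
- The top and wrist views placed the ring 3–6 mm apart along the rod at the start. I aimed between the two estimates.
- My first descent was about 3 mm off to one side, and I corrected it before gripping.
- The gripper read about 43.5 mm across a 46 mm ring. I did not trace the cause, but the grip held throughout.

I viewed 11 pictures, one over the budget.

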